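Roll a vial up the gutter and shut the keeper behind it

TASK

Without gripping or lifting anything, push the vial lying at the low end of the sloped gutter up the gutter with the fingertips until it drops into the pocket against the end stop; roll it up steadily, do not flick it. Then push the keeper's upright paddle all the way in, towards the gutter, so that the vial cannot roll back. Leave the standing vial and the two stoppers beside the gutter where they are.

Things in the scene. Friction and masses are not known exactly. Their poses are not given: they have to be found in the camera images.
- lane (a point): Middle of the floor of a fixed, sloped, smooth dark steel gutter, 36 mm above the work surface. Lane axes: y along the gutter, uphill (7 degrees up, to the robot's left; gutter turned by up to 25 degrees), x level across it, away from the robot, z square to the floor. The floor (z=0) runs from y=-71 to 49 mm, 61.5 mm wide, between side walls 4 mm thick with tops at z=14 mm.
- lip (a point): Middle of the top of the lip that closes the gutter's low end (lane y = -76 to -71 mm); its top is 3 mm above the lane floor, so fingertips pass over it. Beyond it only the grey base plate (6 mm thick) sticks out, 25 mm. Axes: z up, x level across the gutter as for the lane.
- pocket (a point): Where the vial's centre lies when it is home (lane y=60, z=7.5 mm). At lane y=49 mm the floor steps down 5 mm into a pocket 24 mm long, closed by the end stop (face at lane y=73, top at z=24 mm). A vial in the pocket stays there by its weight. Axes: z up, x level across the gutter.
- vial_mid (a point): Centre of the vial to move: a white-capped glass vial, 25 mm diameter, 58 mm long, 20 to 40 g, lying across the gutter (axis along lane x), so that it rolls along the lane. It starts against the lip, centre at lane y=-63, z=12.5 mm, and rolls back there if let go before the pocket. Its top is 11 mm above the side walls. Its axes turn as it rolls.
- paddle (a point): Middle of the outer face (towards the robot) of the keeper's paddle: an upright steel plate, 26 mm wide along the lane, 34 mm high, 6 mm thick, on the robot's side of the gutter near its high end. It moves with the keeper. The 90 mm outside it, towards the robot, are clear.
- keeper (a joint): Travel of the keeper, a bright steel slide moving level across the gutter along lane +x: 0 is open, 0.024 m is the end of travel, with its tongue across the lane just downhill of the pocket, behind a vial lying there. It starts within 4 mm of open, takes 1 to 2 N to push and stays where it is left.
- standing_vial: Bystander: a vial of the same kind (25 mm diameter, 58 mm high) standing upright on the work surface on the far side of the gutter. Origin at the centre of its foot, z up.
- stopper: Bystander: a white stopper, 30 mm diameter, 30 mm high, standing on the work surface on the robot's side of the gutter, by its low end. Origin at the centre of its foot.
- cap: Bystander: a frosted plastic stopper, tapered, 29 mm diameter, 43 mm high, standing on the work surface on the far side of the gutter by its high end. Origin at the centre of its foot.
There are look-alikes about, which are no part of the job. Leave any pink look-alike of the part that bears vial_mid alone.

How it is judged (in metres and radians):
On the way, in this order (a step that is already met when the one before it is completed fails the run):
1. the vial lies in the pocket at the high end, the keeper still open (y of vial_mid in the frame of lane between 0.055 and 0.066 m and z of vial_mid in the frame of lane between 0.003 and 0.0098 m and x of vial_mid in the frame of lane between -0.008 and 0.008 m and value of joint keeper below 0.01 m), for 0.2 s.
2. the keeper is pushed in behind the vial (y of vial_mid in the frame of lane between 0.055 and 0.066 m and z of vial_mid in the frame of lane between 0.003 and 0.0098 m and x of vial_mid in the frame of lane between -0.008 and 0.008 m and value of joint keeper above 0.02 m), for 0.2 s.
At the end, for the whole second after the job is handed in: The vial lies at rest in the pocket (its centre 55 to 66 mm uphill of the lane's middle, 3 to 9.8 mm above the lane floor's plane and within 8 mm of its centre line), the keeper is in by more than 20 of its 24 mm, and the three bystanders stand upright where they were (all of step 2 and linear speed of sample_vial below 0.02 m/s and angle between each of standing_vial, stopper, cap's own z axis and vertical below 0.2 rad); the robot touches nothing.
It fails at once if the vial is lifted off the lane (its centre more than 22 mm above the lane floor's plane) (z of vial_mid in the frame of lane above 0.022 m).
It fails at once if the vial leaves the gutter at the low end (y of vial_mid in the frame of lane below -0.075 m).
It fails at once if the vial is flicked (faster than 0.7 m/s) (linear speed of sample_vial above 0.7 m/s).
It fails at once if a bystander is moved by more than 20 mm (distance of any of standing_vial, stopper, cap from where it was at the start of the episode above 0.02 m).
It also fails if it takes over 64 s, if anything falls off the work surface, if the arm or the gripper's body presses on something with over 40 N, if the wrist force passes 120 N, or if a joint passes its speed limit or range.

ROBOT

A 6-joint arm with a two-finger parallel gripper is mounted at the origin on a cart in front of the work surface, level with it; the furniture and walls round the work are solid. World frame = base frame: x ahead of the robot, y to its left, z up, the work surface at z = 0. Lengths are in mm, angles in rad, forces in N, time in s.
With the tool pointing down it reaches from about 275 to 750 mm from the base axis. Payload 10.2 kg.
Tool frame: the origin (TCP) lies at the very end of the fingers, on their centre line; the grasp point (between the pads) lies 19 mm behind it; z points along the fingers, y is the line along which they close (so a half turn about z gives the same grasp; the last joint's range is limited). The gripper opens to 85 mm and grips with 20 to 120 N. Pads are 22 mm wide; open, the fingers measure 114 mm over their backs; the gripper's body (76 mm by 85 mm) begins 54 mm behind the grasp point. The pads swing forward as they close: fully open they stand 13 mm farther back than shut.
Start: joints at [-1.465, 0.313, 1.498, -0, 1.331, -0.223], TCP at [169.514, -496.887, 231.294] pointing down, gripper open.
Joint ranges: [-2.94, 2.94], [-0.97, 2.17], [0.19, 2.56], [-1.23, 4.37], [0.02, 3.11], [-2.88, 2.88]. Speed limits (rad/s): [2.39, 2.39, 3.01, 3.14, 3.14, 3.14].

INTERFACE

Orientations are given as a unit quaternion [w, x, y, z].
In Python, from rig import ctrl, vision gives the robot as it stands. The module is installed in compiled form; this text tells all that it offers.
- The arm moves only by the tool play_rows, never from a script. Its arguments are lists of equal length, an entry for each row: "translation": the shift along the tool's x, y, z in m, a list of three; "rotation": the turn, a rotation vector about the tool's x, y, z in rad, a list of three; "gripper": the gripper's target within -1 to 1 (shut at 1, half-way at 0, fully open at -1). A call has 1 to 10 rows; each row is the pose to reach, as a shift and turn from the pose commanded when the call began, along the tool's axes at that moment; what a row does not reach only later rows make up. A row lasts 1/8 s, in which the tool goes at most 62.5 mm and 10.7 degrees, less where a joint would pass 70% of its speed; a pose out of reach is approached as far as the arm can. A call with a gripper value outside its range is refused whole. The fingers move at their own pace and stop on an object; "force" is the grip in N (left out, the last holds). Time passes only in rows, so rows that repeat a pose let the fingers close. It gives the time, the measured TCP pose, the force, the opening and the grip force at its end, in the units of the state.
- ctrl.sense(): the state, without advancing time (a new reading comes with each control period).
- vision.capture(name): name is "side" or "top" or "wrist"; returns a dict with "pixels" (480x640x3 uint8, red, green, blue), "vfov" (degrees; the focal length in pixels is half the picture's height over the tangent of half this angle, whatever the lens; pixels are square), "cx", "cy" (the principal point, pixels), "rvec" (rotation vector, rad) and "tvec" (3), from world to camera coordinates, as OpenCV has them; the wrist camera has in their place "mount" (4x4, takes a point from camera to tool coordinates, whose origin is the TCP and whose axes are the flange's). Camera axes: x right, y down, z forward; pixel columns grow to the right and rows downward; lengths in mm; the calibration is good to about 2 mm. The wrist camera is an equidistant fisheye: a pixel r from the principal point sees the ray r / f radians off the axis. A picture is of the moment at which its call begins: read the wrist's pose just before it. There is no depth.
- ctrl.finish_job(): hands the job in; it is judged then, once.
The state is a dict: "time_s": time; "joints": joint angles; "dq": joint speeds; "tau": joint torques, N m; "eef_pos": TCP position; "ee_rot": TCP orientation; "force": force on the tool from outside, world axes, zero at the start; "wrist_torque": the same for the moment, N m; "grip_width": opening from 0.0 (shut) to 1.0 (fully open); "grip_force": force on a finger pad.
Only numpy, scipy, OpenCV 4.12 (cv2) and the standard library are available. Lean on these libraries where they do the work, as an engineer would, in place of code of your own. Each camera call takes 0.05 s, during which the arm holds its last target. There are 200 camera calls.

## Working session

There is one attempt and no reset: what is moved stays moved. The work goes in short steps, Python scripts to look and compute and a tool call to move; the robot and the scene stay as the last step left them, time stands still between calls to the robot, and variables do not carry over. Pictures are saved under pics/ and viewed, at most 10 in all, crops included, and the job is handed in when it is done.

Besides the shell and the picture viewer there is one more tool, called after ">>>" as a command line: name --argument value ..., lists and objects as JSON in quotes. play_rows: Moves the arm, as the interface text tells. Its arguments: {"type":"object","properties":{"translation":{"type":"array"},"rotation":{"type":"array"},"gripper":{"type":"array"},"force":{"type":"number"}},"required":["translation","rotation","gripper"]}

```bash
mkdir -p pics; python3 - <<'E'
from rig import ctrl, vision
import cv2,pickle
print(ctrl.sense())
for n in("top","side"):
    c=vision.capture(n); cv2.imwrite(f"pics/{n}0.png",c["pixels"][:,:,::-1]); pickle.dump(c,open(n+".pkl","wb"))
    print({k:v for k,v in c.items() if k!="pixels"})
E
```

```text
{'time_s': 0.0, 'joints': array([-1.46540656e+00,  3.13425483e-01,  1.49842493e+00, -2.09645692e-05,
        1.33100637e+00, -2.23416325e-01]), 'dq': array([ 0.00031369, -0.00062777,  0.00012503, -0.00065198,  0.0008456 ,
        0.00017772]), 'tau': array([ 1.00946470e-04, -4.12269688e+01, -2.59741491e+01, -1.97721674e-04,
        4.13898902e-03, -2.40404825e-05]), 'eef_pos': array([ 169.47721744, -496.62252547,  230.75219833]), 'ee_rot': array([-6.31562905e-04,  9.86515626e-01,  1.63665882e-01,  2.71153835e-05]), 'force': array([0.29105569, 0.69436515, 1.03368853]), 'wrist_torque': array([-0.03954922, -0.02922132, -0.02664329]), 'grip_force': 0.0, 'grip_width': 0.9982916739809088}
{'vfov': 48.56343334277825, 'cx': 309.94662115892345, 'cy': 242.0618692906067, 'rvec': array([ 2.17676575, -2.18768379,  0.06791529]), 'tvec': array([-168.36432385,  583.93190063,  901.85627642])}
{'vfov': 46.11096420633703, 'cx': 325.9633182382133, 'cy': 239.455988901442, 'rvec': array([-0.03856912, -2.98060484,  0.98115604]), 'tvec': array([569.28168829, 175.51864903, 908.30395639])}
```

View pics/top0.png

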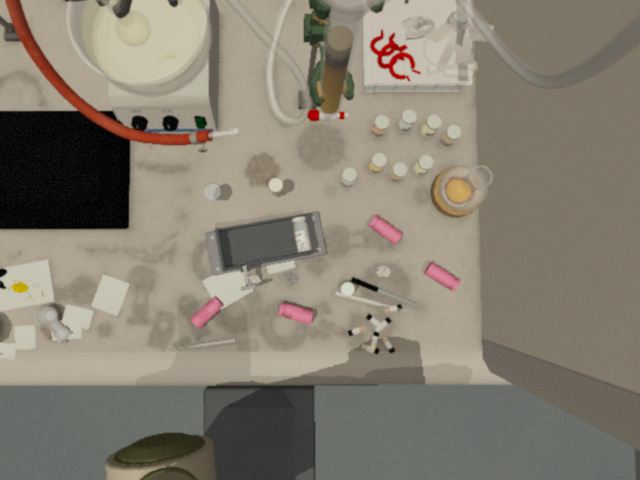

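View pics/side0.png

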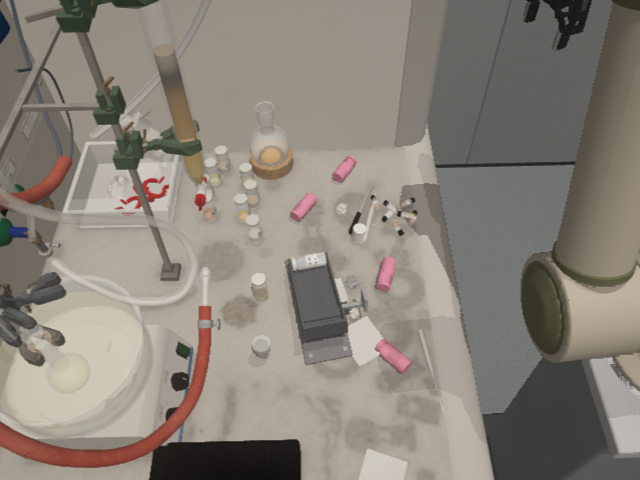

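Top view: the white-capped vial lies at (302,233) in the gutter, which runs from (215,250) to (322,235). Pink look-alikes are at (207,312), (296,313), (386,229) and (442,276). The standing vial is at (276,186), the cap at (213,192), the stopper at (348,289) and the keeper at about (250,280). I choose the vial at (302,233) and will check it in a close crop.

```bash
python3 - <<'E'
import cv2
a=cv2.imread("pics/top0.png")[165:315,190:370]; cv2.imwrite("pics/tc.png",cv2.resize(a,(720,600),interpolation=cv2.INTER_CUBIC))
a=cv2.imread("pics/side0.png")[235:370,240:400]; cv2.imwrite("pics/sc.png",cv2.resize(a,(711,600),interpolation=cv2.INTER_CUBIC))
E
```

```text
(no output)
```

View pics/tc.png

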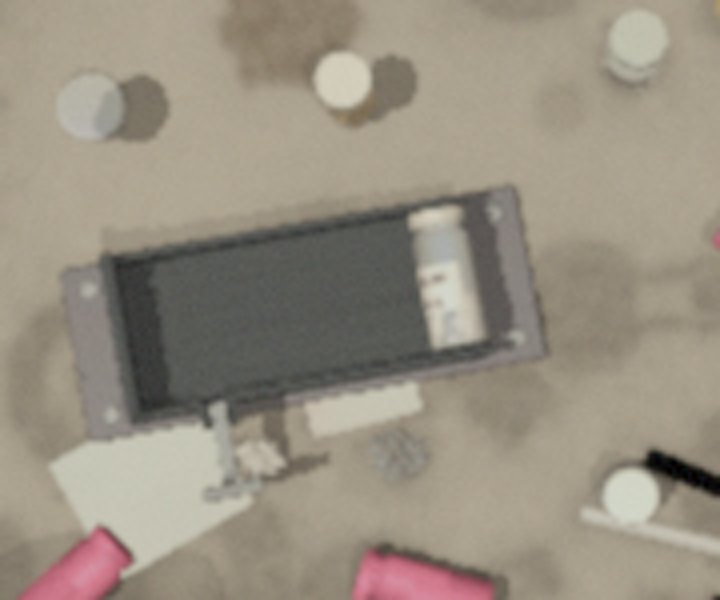

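View pics/sc.png

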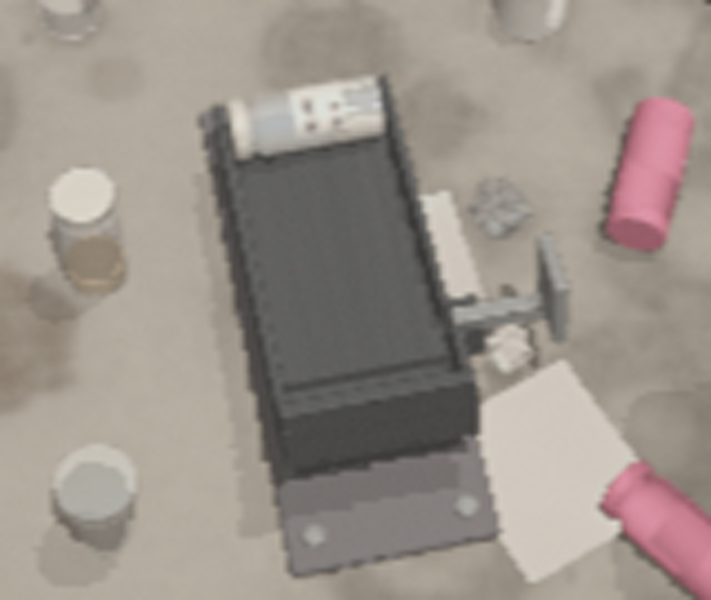

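The crops confirm it: the white-capped, labelled vial is at the low right end of the gutter. The paddle plate is at top-crop (232,490) and side-crop (553,290). Next I fit the lane pose and triangulate the paddle.

```bash
cat > h.py <<'E'
import numpy as np,cv2,pickle
from scipy.optimize import least_squares
C={n:pickle.load(open(n+".pkl","rb")) for n in("top","side")}
def proj(n,P):
    c=C[n]; f=240/np.tan(np.radians(c["vfov"]/2)); K=np.array([[f,0,c["cx"]],[0,f,c["cy"]],[0,0,1.]])
    return cv2.projectPoints(np.atleast_2d(np.asarray(P,float)),c["rvec"],c["tvec"],K,None)[0][:,0]
def R(yaw):
    a=np.radians(7); cy,sy=np.cos(yaw),np.sin(yaw)
    ex=np.array([cy,sy,0]); h=np.array([-sy,cy,0]); ey=h*np.cos(a)+np.array([0,0,np.sin(a)])
    return np.stack([ex,ey,np.cross(ex,ey)],1)
def W(p,L): return np.array([p[0],p[1],36.])+np.atleast_2d(L)@R(p[2]).T
tc=lambda u,v:(190+(u+.5)/4-.5,165+(v+.5)/4-.5)
sc=lambda u,v:(240+(u+.5)/4.444-.5,235+(v+.5)/4.444-.5)
E
cat > fit.py <<'E'
from h import *
obs=[("top",(0,-63,12.5),tc(447,277)),("top",(29,-63,14),tc(438,208)),("top",(-29,-63,14),tc(458,347)),
("side",(0,-63,14),sc(308,117)),
("top",(0,49,0),tc(160,334)),("side",(-34.75,73,24),sc(470,374)),("side",(34.75,73,24),sc(280,396))]
r=lambda p:np.concatenate([proj(n,W(p,L))[0]-np.array(o) for n,L,o in obs])
s=least_squares(r,[400,0,0],loss="soft_l1"); p=s.x
print("lane",p[:2],np.degrees(p[2]),"res",r(p).reshape(-1,2).round(1).tolist())
# triangulate paddle centre
po=[("top",tc(232,490)),("side",sc(554,290))]
q=least_squares(lambda X:np.concatenate([proj(n,X)[0]-np.array(o) for n,o in po]),[330,0,40])
print("paddle",q.x,q.fun.round(1),"lane",(R(p[2]).T@(q.x-[p[0],p[1],36])))
for nm,a,b,h in(("stand",tc(343,80),sc(82,195),58),("cap",tc(90,105),sc(95,487),43),("stopper",tc(631,494),None,30)):
    o=[("top",a)]
    t=least_squares(lambda X:proj("top",[X[0],X[1],h])[0]-np.array(a),[400,0]).x; print(nm,t, "side chk", (proj("side",[*t,h])[0]-np.array(b)).round(1) if b else "")
pickle.dump((p,q.x),open("fit.pkl","wb"))
segs=[]
def box(x0,x1,y0,y1,z):
    c=W(p,[(x0,y0,z),(x1,y0,z),(x1,y1,z),(x0,y1,z)]); segs.extend([(c[i],c[(i+1)%4]) for i in range(4)])
box(-30.75,30.75,-71,49,0);box(-34.75,34.75,-76,73,14);box(-30.75,30.75,73,73,24);box(-29,29,-75.5,-50.5,12.5)
e=R(p[2]);h=np.array([-e[1,0],e[0,0],0]);k=[q.x+s*13*h+t*17*np.array([0,0,1]) for s,t in((1,1),(1,-1),(-1,-1),(-1,1))]
segs+=[(k[i],k[(i+1)%4]) for i in range(4)]
im=[]
for n,(r0,r1,c0,c1) in(("top",(190,300,195,345)),("side",(235,350,270,390))):
    m=cv2.resize(C[n]["pixels"][r0:r1,c0:c1,::-1],None,fx=3.3,fy=3.3,interpolation=cv2.INTER_CUBIC)
    for a,b in segs:
        u=((proj(n,[a,b])-[c0,r0]+.5)*3.3).astype(int); cv2.line(m,tuple(map(int,u[0])),tuple(map(int,u[1])),(0,255,255),1)
    im.append(cv2.copyMakeBorder(m,0,385-m.shape[0],0,0,cv2.BORDER_CONSTANT))
o=np.hstack(im); o=cv2.resize(o,None,fx=min(1,800/o.shape[1]),fy=min(1,800/o.shape[1])); cv2.imwrite("pics/ov.png",o)
E
python3 fit.py
```

```text
lane [583.25458944 -94.33124185] 23050.389040050275 res [[0.2, 0.5], [-0.6, 0.9], [0.7, -0.3], [-0.1, 0.9], [6.5, -1.5], [1.0, -0.3], [-0.6, 3.2]]
paddle [506.31832381 -68.68802508  61.45756742] [-0.  0. -0. -0.] lane [-71.0507044   41.90789027  20.5031074 ]
stand [ 677.07518344 -114.1609108 ] side chk [0.5 1. ]
cap [669.68242042  -5.34083123] side chk [-0.1 -0.2]
stopper [ 503.45033786 -234.6822309 ] side chk
```

View pics/ov.png

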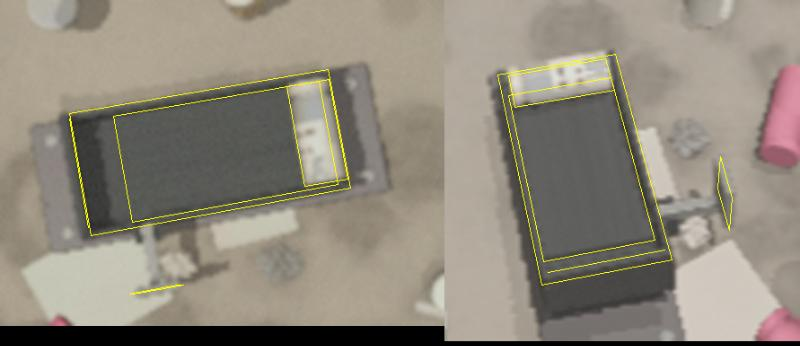

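```bash
sed -i 's/^("top",(0,49,0),tc(160,334)),/ /; s/\[400,0,0\],loss="soft_l1"/[583,-94,.18]/' fit.py; python3 fit.py
cat >> h.py <<'E'
from scipy.spatial.transform import Rotation as Ro
def shift(Pw,yaw_y=None):
    "tool-axes shift (m) to world point, and turn to bring tool y to world angle yaw_y, tool down"
    from rig import ctrl
    s=ctrl.sense(); q=s["ee_rot"]; r=Ro.from_quat([q[1],q[2],q[3],q[0]])
    t=r.inv().apply(np.asarray(Pw)-s["eef_pos"])/1000
    rv=None
    if yaw_y is not None:
        y=np.array([np.cos(yaw_y),np.sin(yaw_y),0]); z=np.array([0,0,-1.]); g=Ro.from_matrix(np.stack([np.cross(y,z),y,z],1)); rv=(r.inv()*g).as_rotvec().round(4)
    return t.round(4),rv
E
cat > go.py <<'E'
from h import *
import sys
p,_=pickle.load(open("fit.pkl","rb"))
# args: lane x y z of tool tip
L=[float(a) for a in sys.argv[1:4]]; w=W(p,L)[0]
from rig import ctrl; s=ctrl.sense(); print("t",s["time_s"],"pos",s["eef_pos"].round(1),"lane",(R(p[2]).T@(s["eef_pos"]-[p[0],p[1],36])).round(1),"F",s["force"].round(2),"w",s["grip_width"]); print("target",w.round(1),*shift(w,p[2]))
E
python3 go.py 0 -115 100; python3 go.py 0 -104 7
```

```text
lane [583.64551333 -95.31995732] 10.115337143184345 res [[0.8, 0.4], [0.1, 0.8], [1.2, -0.3], [-0.2, 0.4], [0.5, -0.7], [-1.1, 2.5]]
paddle [506.31832381 -68.68802508  61.45756742] [-0.  0. -0. -0.] lane [-71.44785824  42.60480647  20.41753685]
stand [ 677.07518344 -114.1609108 ] side chk [0.5 1. ]
cap [669.68242042  -5.34083123] side chk [-0.1 -0.2]
stopper [ 503.45033786 -234.6822309 ] side chk 
t 0.1 pos [ 169.5 -496.6  230.8] lane [-478.2 -296.2  232.6] F [-0.24  0.37  0.2 ] w 0.998633338971824
target [ 605.8 -219.7  121.2] [ 0.5024 -0.1211  0.1098] [-8.0000e-04 -1.0000e-03 -1.4185e+00]
t 0.1 pos [ 169.5 -496.6  230.8] lane [-478.2 -296.2  232.6] F [-0.24  0.37  0.2 ] w 0.998633338971824
target [ 601.9 -197.8   30.3] [ 0.5057 -0.143   0.2008] [-8.0000e-04 -1.0000e-03 -1.4185e+00]
```

>>> play_rows --translation '[[0.05,-0.012,0],[0.1,-0.024,0],[0.15,-0.036,0.01],[0.2,-0.048,0.02],[0.25,-0.06,0.03],[0.3,-0.072,0.04],[0.35,-0.085,0.06],[0.4,-0.097,0.08],[0.45,-0.109,0.1],[0.502,-0.121,0.11]]' --rotation '[[0,0,-0.14],[0,0,-0.28],[0,0,-0.42],[0,0,-0.56],[0,0,-0.7],[0,0,-0.85],[0,0,-1.0],[0,0,-1.14],[0,0,-1.28],[0,0,-1.418]]' --gripper '[1,1,1,1,1,1,1,1,1,1]' --force 20

```text
time_s: 1.35
eef_pos: [606.4, -219.0, 119.7]
ee_rot: [-0.001, 0.641, 0.768, -0.0]
force: [-0.1, -1.1, 0.3]
grip_width: -0.0
grip_force: 0.0
```

```bash
python3 go.py 0 -110 7; python3 - <<'E'
from rig import vision
import cv2
cv2.imwrite("pics/w1.png",vision.capture("wrist")["pixels"][:,:,::-1])
E
```

```text
t 1.35 pos [ 606.4 -219.   119.7] lane [   0.6 -114.6   98.4] F [-0.14 -1.09  0.29] w -0.00019298175234268793
target [ 603.  -203.6   29.5] [ 0.0156 -0.0004  0.0902] [-0.0017 -0.0013  0.0039]
```

View pics/w1.png

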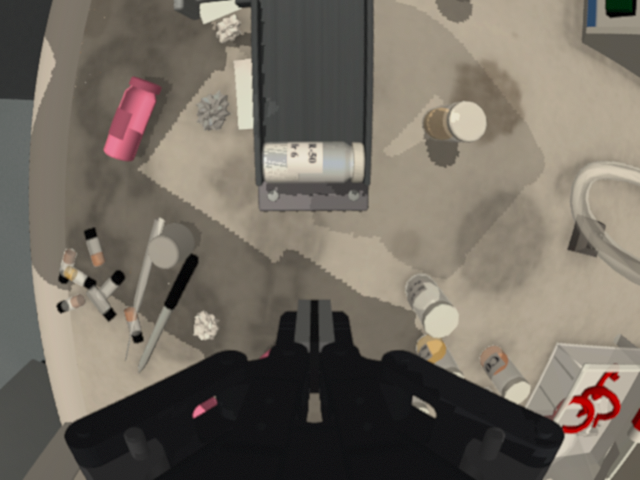

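Wrist view: the gutter's low end is straight ahead, with the vial centred at about (314,162), the base-plate edge at row 210 and the shut fingertips at (314,305). A quick cross-check of the lane pose from this view.

```bash
cat > wr.py <<'E'
from h import *
from rig import ctrl, vision
p,_=pickle.load(open("fit.pkl","rb"))
s=ctrl.sense(); c=vision.capture("wrist"); q=s["ee_rot"]; r=Ro.from_quat([q[1],q[2],q[3],q[0]]); f=240/np.tan(np.radians(c["vfov"]/2))
def lanept(u,v,zl):
    d=np.array([u-c["cx"],v-c["cy"]]); a=np.hypot(*d); th=a/f; ray=np.array([*(d/a*np.sin(th)),np.cos(th)])
    M=c["mount"]; o=r.apply(M[:3,3])+s["eef_pos"]; w=r.apply(M[:3,:3]@ray)
    A=R(p[2]).T; o=A@(o-[p[0],p[1],36]); w=A@w
    return (o+w*(zl-o[2])/w[2]).round(1)
if __name__=="__main__":
    print("vial",lanept(314,162,14.),"walls",lanept(255,180,14.),lanept(371,180,14.),"walls up",lanept(254,30,14.),lanept(374,30,14.))
E
python3 wr.py
```

```text
vial [  4.8 -59.3  14. ] walls [-30.3 -70.3  14. ] [ 38.9 -69.4  14. ] walls up [-29.8  18.7  14. ] [37.3 19.5 14. ]
```

>>> play_rows --translation '[[0.008,0.001,0.03],[0.016,0.002,0.06],[0.0215,0.002,0.084],[0.0215,0.002,0.088],[0.0215,0.002,0.088]]' --rotation '[[0,0,0],[0,0,0],[0,0,0],[0,0,0],[0,0,0]]' --gripper '[1,1,1,1,1]'

```text
time_s: 2.08
eef_pos: [603.9, -199.3, 34.0]
ee_rot: [0.0, 0.642, 0.766, 0.0]
force: [-0.1, 0.3, 0.0]
grip_width: 0.003
grip_force: 0.0
```

```bash
python3 go.py 2 -70 7; python3 go.py 2 33 6
```

```text
t 2.075 pos [ 603.9 -199.3   34. ] lane [   1.7 -105.4   10.9] F [-0.09  0.32  0.04] w 0.002707917854862044
target [ 598.  -164.2   34.4] [ 0.0356  0.0003 -0.0005] [ 0.0006  0.0006 -0.0012]
t 2.075 pos [ 603.9 -199.3   34. ] lane [   1.7 -105.4   10.9] F [-0.09  0.32  0.04] w 0.002707917854862044
target [580.  -63.4  46. ] [ 0.138   0.0002 -0.0121] [ 0.0006  0.0006 -0.0012]
```

>>> play_rows --translation '[[0.005,0,0],[0.01,0,0],[0.014,0,0],[0.018,0,0],[0.022,0,0],[0.026,0,0],[0.03,0,0],[0.034,0,-0.0005],[0.038,0,-0.001],[0.042,0,-0.0015]]' --rotation '[[0,0,0],[0,0,0],[0,0,0],[0,0,0],[0,0,0],[0,0,0],[0,0,0],[0,0,0],[0,0,0],[0,0,0]]' --gripper '[1,1,1,1,1,1,1,1,1,1]'

```text
time_s: 3.32
eef_pos: [596.4, -157.2, 34.9]
ee_rot: [0.0, 0.642, 0.767, -0.0]
force: [-0.6, -0.2, -0.4]
grip_width: 0.0
grip_force: 0.1
```

```bash
python3 go.py 2 33 6; python3 - <<'E'
from rig import vision
import cv2,numpy as np
a=vision.capture("side")["pixels"][235:370,240:400,::-1]; b=vision.capture("wrist")["pixels"][60:400,180:460,::-1]
a=cv2.resize(a,(403,340),interpolation=cv2.INTER_CUBIC); cv2.imwrite("pics/p1.png",np.hstack([a,b]))
E
```

```text
t 3.325 pos [ 596.4 -157.2   34.9] lane [  1.7 -62.8   6.6] F [-0.56 -0.19 -0.43] w 0.00035941025970827344
target [580.  -63.4  46. ] [ 0.0951  0.0003 -0.0111] [ 0.      0.0001 -0.0005]
```

View pics/p1.png

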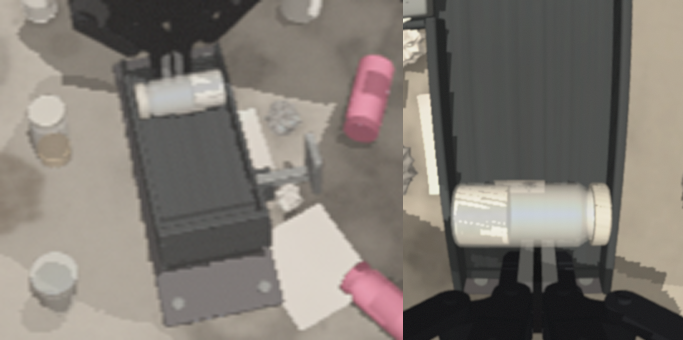

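The vial has rolled about 12 mm up and lies square across the gutter, its ends at columns 455 and 610 of the wrist half, with the fingers centred behind it at 537. Continuing up the slope.

>>> play_rows --translation '[[0.004,0,-0.0005],[0.008,0,-0.001],[0.012,0,-0.0014],[0.016,0,-0.0019],[0.02,0,-0.0024],[0.024,0,-0.0028],[0.028,0,-0.0033],[0.032,0,-0.0038],[0.036,0,-0.0042],[0.04,0,-0.0047]]' --rotation '[[0,0,0],[0,0,0],[0,0,0],[0,0,0],[0,0,0],[0,0,0],[0,0,0],[0,0,0],[0,0,0],[0,0,0]]' --gripper '[1,1,1,1,1,1,1,1,1,1]'

```text
time_s: 4.68
eef_pos: [589.3, -117.8, 39.5]
ee_rot: [-0.0, 0.642, 0.767, 0.0]
force: [-0.5, -0.2, -0.3]
grip_width: 0.003
grip_force: 0.1
```

>>> play_rows --translation '[[0.004,0,-0.0005],[0.008,0,-0.001],[0.012,0,-0.0014],[0.016,0,-0.0019],[0.02,0,-0.0024],[0.024,0,-0.0028],[0.028,0,-0.0033],[0.032,0,-0.0038],[0.036,0,-0.0042],[0.04,0,-0.0047]]' --rotation '[[0,0,0],[0,0,0],[0,0,0],[0,0,0],[0,0,0],[0,0,0],[0,0,0],[0,0,0],[0,0,0],[0,0,0]]' --gripper '[1,1,1,1,1,1,1,1,1,1]'

```text
time_s: 5.92
eef_pos: [582.3, -78.4, 44.2]
ee_rot: [-0.0, 0.642, 0.767, 0.0]
force: [0.8, 0.6, 0.3]
grip_width: -0.0
grip_force: 0.1
```

```bash
python3 go.py 2 33 6; python3 - <<'E'
from rig import vision
import cv2,numpy as np
a=vision.capture("side")["pixels"][235:370,240:400,::-1]; b=vision.capture("wrist")["pixels"][60:400,180:460,::-1]
a=cv2.resize(a,(403,340),interpolation=cv2.INTER_CUBIC); cv2.imwrite("pics/p2.png",np.hstack([a,b]))
E
```

```text
t 5.925 pos [582.3 -78.4  44.2] lane [ 1.7 17.8  6.1] F [0.75 0.6  0.32] w -0.00011632414499505498
target [580.  -63.4  46. ] [ 0.0151  0.0003 -0.0018] [-0.     -0.     -0.0005]
```

View pics/p2.png

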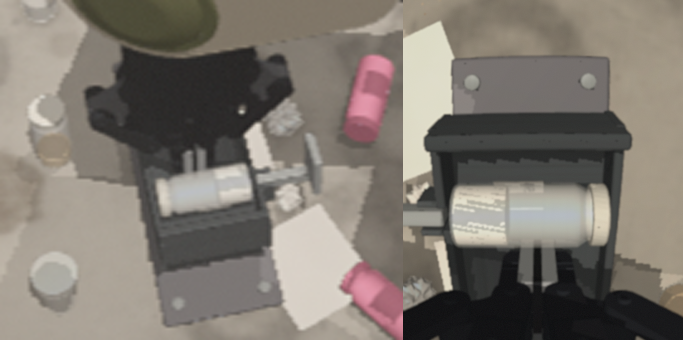

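The vial is still square at rows 183–248 of the wrist half and close to the pocket. The last stretch comes next.

>>> play_rows --translation '[[0.003,0,-0.0003],[0.006,0,-0.0007],[0.009,0,-0.001],[0.012,0,-0.0014],[0.014,0,-0.0017],[0.016,0,-0.0019],[0.017,0,-0.002],[0.017,0,-0.002]]' --rotation '[[0,0,0],[0,0,0],[0,0,0],[0,0,0],[0,0,0],[0,0,0],[0,0,0],[0,0,0]]' --gripper '[1,1,1,1,1,1,1,1]'

```text
time_s: 7.02
eef_pos: [579.4, -61.9, 46.2]
ee_rot: [-0.0, 0.642, 0.767, -0.0]
force: [0.2, -1.1, 0.5]
grip_width: -0.002
grip_force: 0.0
```

```bash
python3 go.py 2 33 6; python3 - <<'E'
from rig import vision
import cv2,numpy as np
a=vision.capture("side")["pixels"][235:370,240:400,::-1]; b=vision.capture("wrist")["pixels"][60:400,180:460,::-1]
a=cv2.resize(a,(403,340),interpolation=cv2.INTER_CUBIC); cv2.imwrite("pics/p3.png",np.hstack([a,b]))
E
```

```text
t 7.025 pos [579.4 -61.9  46.2] lane [ 1.7 34.7  6. ] F [ 0.19 -1.12  0.52] w -0.0022069363808169115
target [580.  -63.4  46. ] [-0.0016  0.0003  0.0002] [-0.      0.     -0.0005]
```

View pics/p3.png

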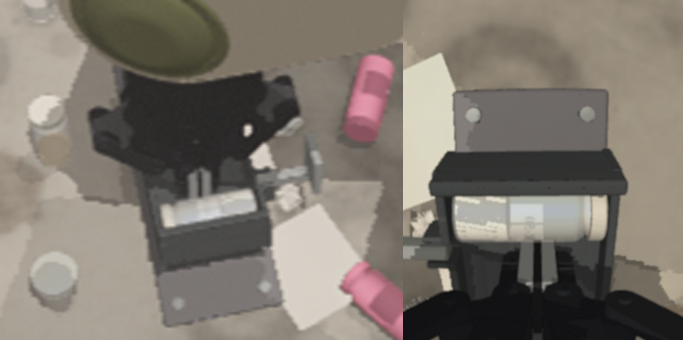

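The vial now sits right against the end stop, at rows 195–242 of the wrist half, and there is a step of floor behind it, so it appears to have dropped. I back off gently, lift, and check its position numerically.

>>> play_rows --translation '[[-0.003,0,0.0],[-0.006,0,0.0],[-0.01,0,0.0],[-0.02,0,-0.01],[-0.025,0,-0.04],[-0.03,0,-0.07],[-0.03,0,-0.1],[-0.03,-0.04,-0.1],[-0.03,-0.08,-0.1],[-0.03,-0.12,-0.1]]' --rotation '[[0,0,0],[0,0,0],[0,0,0],[0,0,0],[0,0,0],[0,0,0.1],[0,0,0.25],[0,0,0.4],[0,0,0.55],[0,0,0.7]]' --gripper '[1,1,1,1,1,1,1,1,1,1]'

```text
time_s: 8.38
eef_pos: [465.5, -113.1, 146.9]
ee_rot: [0.001, 0.867, 0.498, 0.0]
force: [0.6, -0.4, 0.7]
grip_width: 0.002
grip_force: 0.0
```

```bash
cat > chk.py <<'E'
from h import *
from rig import ctrl,vision
p,q=pickle.load(open("fit.pkl","rb"))
for n in("top","side"):
    c=vision.capture(n); C[n]=c; g=c["pixels"].astype(float).mean(2)
    for nm,y0,y1 in(("low",-70,45),("pocket",50,72)):
        poly=proj(n,W(p,[(-28,y0,8),(28,y0,8),(28,y1,8),(-28,y1,8)])).astype(np.int32)
        m=np.zeros(g.shape,np.uint8); cv2.fillPoly(m,[poly],1); b=(g>130)&(m>0); v,u=np.nonzero(b)
        print(n,nm,"bright frac",round(b.sum()/m.sum(),2),"median",g[m>0].mean().round(0), "cent",(u.mean().round(1),v.mean().round(1)) if len(u) else None)
    print(n,"expected home centre",proj(n,W(p,[0,60,9]))[0].round(1))
h=np.array([np.cos(p[2]),np.sin(p[2]),0]); 
print(ctrl.sense()["joints"].round(2), ctrl.sense()["eef_pos"].round(1))
for d in(60,17):
    t=q-d*h; t[2]=58; print(d,t.round(1),shift(t,p[2]-np.pi/2))
E
python3 chk.py
```

```text
top low bright frac 0.0 median 84.0 cent None
top pocket bright frac 0.88 median 160.0 cent (np.float64(229.6), np.float64(247.0))
top expected home centre [230.  246.9]
side low bright frac 0.01 median 97.0 cent (np.float64(323.8), np.float64(312.5))
side pocket bright frac 0.53 median 140.0 cent (np.float64(321.4), np.float64(318.7))
side expected home centre [322.6 321. ]
[-0.48  0.3   1.75 -0.    1.09  0.04] [ 464.2 -113.1  146.9]
60 [447.3 -79.2  58. ] (array([ 0.0207, -0.0317,  0.0889]), array([-4.000e-04,  6.000e-04,  8.656e-01]))
17 [489.6 -71.7  58. ] (array([0.0486, 0.0011, 0.0889]), array([-4.000e-04,  6.000e-04,  8.656e-01]))
```

The vial is home in the pocket: the top view puts its centre at (229.6,247.0) against an expected (230.0,246.9). Now to the paddle.

>>> play_rows --translation '[[0.003,-0.005,0],[0.006,-0.01,0],[0.01,-0.016,0.0],[0.014,-0.022,0.015],[0.018,-0.028,0.035],[0.02,-0.032,0.06],[0.02,-0.032,0.08],[0.02,-0.032,0.089],[0.02,-0.032,0.089]]' --rotation '[[0,0,0.15],[0,0,0.3],[0,0,0.45],[0,0,0.6],[0,0,0.75],[0,0,0.866],[0,0,0.866],[0,0,0.866],[0,0,0.866]]' --gripper '[1,1,1,1,1,1,1,1,1]'

```text
time_s: 9.6
eef_pos: [449.2, -79.3, 57.3]
ee_rot: [-0.0, 0.996, 0.091, -0.0]
force: [-0.3, 0.1, 0.2]
grip_width: -0.001
grip_force: 0.0
```

```bash
python3 chk.py | tail -3; python3 - <<'E'
from rig import vision
import cv2,numpy as np
a=vision.capture("side")["pixels"][245:365,280:420,::-1]; b=vision.capture("wrist")["pixels"][60:400,160:480,::-1]
a=cv2.resize(a,(397,340),interpolation=cv2.INTER_CUBIC); cv2.imwrite("pics/p4.png",np.hstack([a,b]))
E
```

```text
[-0.43  0.4   1.9   0.    0.84  0.96] [449.4 -79.4  57.9]
60 [447.3 -79.2  58. ] (array([-0.0021, -0.0006, -0.0001]), array([ 0.0007, -0.0011,  0.0045]))
17 [489.6 -71.7  58. ] (array([ 0.0409, -0.0004, -0.    ]), array([ 0.0007, -0.0011,  0.0045]))
```

View pics/p4.png

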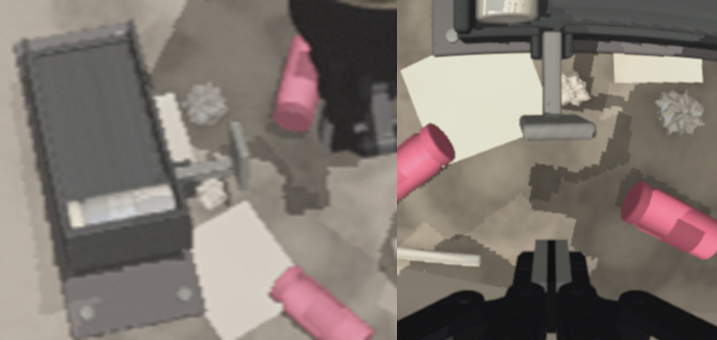

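Last picture: the vial is in the pocket. The wrist half shows the upright paddle centred at column 559 and row 128, straight ahead of the fingers at column 551, with the path to it clear. I push with a 2 mm sideways correction.

>>> play_rows --translation '[[0.008,0.001,0],[0.016,0.002,0],[0.024,0.002,0],[0.032,0.002,0],[0.036,0.002,0],[0.04,0.002,0],[0.044,0.002,0],[0.047,0.002,0],[0.05,0.002,0],[0.053,0.002,0]]' --rotation '[[0,0,0],[0,0,0],[0,0,0],[0,0,0],[0,0,0],[0,0,0],[0,0,0],[0,0,0],[0,0,0],[0,0,0]]' --gripper '[1,1,1,1,1,1,1,1,1,1]'

```text
time_s: 11.05
eef_pos: [501.4, -71.5, 57.2]
ee_rot: [-0.0, 0.996, 0.09, -0.0]
force: [-0.4, 0.1, -0.2]
grip_width: 0.001
grip_force: 0.5
```

>>> play_rows --translation '[[0.002,0,0],[0.004,0,0],[0.006,0,0],[0.008,0,0],[0.01,0,0],[0.01,0,0]]' --rotation '[[0,0,0],[0,0,0],[0,0,0],[0,0,0],[0,0,0],[0,0,0]]' --gripper '[1,1,1,1,1,1]'

```text
time_s: 11.8
eef_pos: [511.4, -69.8, 57.2]
ee_rot: [0.0, 0.996, 0.09, 0.0]
force: [0.7, 0.9, 0.5]
grip_width: 0.001
grip_force: 0.0
```

>>> play_rows --translation '[[0.0015,0,0],[0.003,0,0],[0.0045,0,0],[0.006,0,0],[0.006,0,0]]' --rotation '[[0,0,0],[0,0,0],[0,0,0],[0,0,0],[0,0,0]]' --gripper '[1,1,1,1,1]'

```text
time_s: 12.42
eef_pos: [512.9, -69.2, 57.1]
ee_rot: [-0.0, 0.996, 0.091, -0.006]
force: [-27.6, -8.5, 18.5]
grip_width: -0.0
grip_force: 14.4
```

>>> play_rows --translation '[[0.001,0,0],[0.002,0,0],[0.003,0,0],[0.003,0,0]]' --rotation '[[0,0,0],[0,0,0],[0,0,0],[0,0,0]]' --gripper '[1,1,1,1]'

```text
time_s: 12.92
eef_pos: [513.1, -69.0, 57.1]
ee_rot: [-0.001, 0.996, 0.091, -0.009]
force: [-44.7, -12.9, 30.2]
grip_width: -0.002
grip_force: 23.3
```

The force rose sharply at TCP x≈513, which is the end stop of the keeper. Backing off and checking numerically.

>>> play_rows --translation '[[-0.006,0,0],[-0.012,0,0],[-0.025,0,0],[-0.045,0,0],[-0.065,0,0],[-0.075,0,-0.03],[-0.085,0,-0.07],[-0.09,0,-0.11],[-0.1,0.0,-0.13],[-0.1,0.0,-0.13]]' --rotation '[[0,0,0],[0,0,0],[0,0,0],[0,0,0],[0,0,0],[0,0,0],[0,0,0],[0,0,0],[0,0,0],[0,0,0]]' --gripper '[1,1,1,1,1,1,1,1,1,1]'

```text
time_s: 14.18
eef_pos: [421.7, -86.4, 188.1]
ee_rot: [0.001, 0.996, 0.09, 0.001]
force: [0.2, 0.8, -0.2]
grip_width: -0.003
grip_force: 0.0
```

```bash
python3 chk.py | head -7; python3 - <<'E'
from h import *
from rig import vision,ctrl
p,q=pickle.load(open("fit.pkl","rb")); e=np.array([np.cos(p[2]),np.sin(p[2]),0])
print(ctrl.sense()["force"].round(1))
# paddle template match along travel: patch round old paddle in old image, expected vs found
for n in("top","side"):
    old=C[n]["pixels"]; new=vision.capture(n)["pixels"]
    a=proj(n,q)[0]; x,y=a.round().astype(int); hw,hh=(9,4) if n=="top" else (5,13)
    T=old[y-hh:y+hh+1,x-hw:x+hw+1]
    S=new[y-45:y+46,x-45:x+46]
    for nm,s in(("new",S),("old",old[y-45:y+46,x-45:x+46])):
        m=cv2.matchTemplate(s,T,cv2.TM_CCOEFF_NORMED); _,v,_,l=cv2.minMaxLoc(m); print(n,nm,round(v,2),"shift",(l[0]+hw-45,l[1]+hh-45))
    print("expected 20mm,24mm",(proj(n,q+20*e)[0]-a).round(1),(proj(n,q+24*e)[0]-a).round(1))
    for nm,xx,yy,h in(("stand",677.1,-114.2,58),("cap",669.7,-5.3,43),("stopper",503.5,-234.7,30)):
        u,w=proj(n,[xx,yy,h*.7])[0].round().astype(int); print(nm,"absdiff",np.abs(old[w-10:w+11,u-10:u+11].astype(int)-new[w-10:w+11,u-10:u+11]).mean().round(1))
E
```

```text
top low bright frac 0.01 median 89.0 cent (np.float64(242.1), np.float64(257.1))
top pocket bright frac 0.88 median 161.0 cent (np.float64(229.6), np.float64(246.8))
top expected home centre [230.  246.9]
side low bright frac 0.04 median 100.0 cent (np.float64(329.4), np.float64(309.6))
side pocket bright frac 0.53 median 141.0 cent (np.float64(321.3), np.float64(318.8))
side expected home centre [322.6 321. ]
[-0.48  0.15  1.83  0.    1.16  0.91] [421.4 -86.  186.4]
[-0.4  0.6 -0.6]
top new 0.74 shift (-7, -10)
top old 1.0 shift (0, 0)
expected 20mm,24mm [ -2.1 -12. ] [ -2.5 -14.4]
stand absdiff 2.8
cap absdiff 2.8
stopper absdiff 30.5
side new 0.69 shift (-12, 3)
side old 1.0 shift (0, 0)
expected 20mm,24mm [-12.3   2.2] [-14.7   2.7]
stand absdiff 4.7
cap absdiff 4.8
stopper absdiff 26.6
```

```bash
python3 - <<'E'
from h import *
p,q=pickle.load(open("fit.pkl","rb")); print(shift([449.3,-79.3,57.8],p[2]-np.pi/2))
E
```

```text
(array([ 0.0288, -0.0013,  0.1282]), array([-0.0012,  0.0015,  0.0043]))
```

>>> play_rows --translation '[[0.0,0,0.03],[0.0,0,0.07],[0.01,0,0.1],[0.02,-0.001,0.12],[0.0288,-0.0013,0.128],[0.0288,-0.0013,0.128],[0.0288,-0.0013,0.128]]' --rotation '[[0,0,0],[0,0,0],[0,0,0],[0,0,0],[0,0,0],[0,0,0],[0,0,0]]' --gripper '[1,1,1,1,1,1,1]'

```text
time_s: 15.25
eef_pos: [449.9, -79.8, 59.7]
ee_rot: [0.0, 0.996, 0.09, 0.0]
force: [0.0, -0.4, 0.8]
grip_width: 0.003
grip_force: 0.0
```

```bash
python3 - <<'E'
from h import *
from rig import vision,ctrl
p,q=pickle.load(open("fit.pkl","rb")); e=np.array([np.cos(p[2]),np.sin(p[2]),0])
s=ctrl.sense(); print(s["eef_pos"].round(1)); qq=s["ee_rot"]; r=Ro.from_quat([qq[1],qq[2],qq[3],qq[0]])
old=cv2.imread("pics/p4.png")[:,397:]; c=vision.capture("wrist"); new=c["pixels"][:,:,::-1].copy()
T=np.ascontiguousarray(old[112:142,120:202])     # paddle, crop offset (160,60)
f=240/np.tan(np.radians(c["vfov"]/2))
M=c["mount"]
def wp(P):
    X=np.linalg.inv(M)@np.append(r.inv().apply(np.asarray(P)-s["eef_pos"]),1); a=np.hypot(X[0],X[1]); th=np.arctan2(a,X[2]); return X[:2]/a*th*f+[c["cx"],c["cy"]]
def up(i): return cv2.resize(i,None,fx=4,fy=4,interpolation=cv2.INTER_CUBIC)
for sc in(.85,.9,.95,1.):
    t=cv2.resize(T,None,fx=sc,fy=sc); m=cv2.matchTemplate(new[60:230,240:420].copy(),t,cv2.TM_CCOEFF_NORMED); _,v,_,l=cv2.minMaxLoc(m)
    print(sc,round(v,2),"centre",l[0]+240+t.shape[1]/2,l[1]+60+t.shape[0]/2)
print("old centre",160+161,60+127, "pred old top edge mid",wp(q+[0,0,17]).round(1),"+20",wp(q+20*e+[0,0,17]).round(1),"+24",wp(q+24*e+[0,0,17]).round(1))
def edges(img,ox,oy,u,r0,r1):
    g=img[r0-oy:r1-oy,u-ox-12:u-ox+13].astype(float).mean((1,2)); return g.round(0).astype(int).tolist()
print("old rows165-205",edges(old,160,60,345,165,205)); print("new rows 90-190",edges(new,0,0,343,100,190))
for n in("top","side"):
    i=vision.capture(n)["pixels"]; u,w=proj(n,[503.5,-234.7,20])[0].round().astype(int)
    m=cv2.matchTemplate(i[w-30:w+31,u-30:u+31],C[n]["pixels"][w-12:w+13,u-12:u+13],cv2.TM_CCOEFF_NORMED); _,v,_,l=cv2.minMaxLoc(m); print(n,"stopper match",round(v,2),l,"(18,18)=unmoved")
E
```

```text
[449.9 -79.8  59.7]
0.85 0.54 centre 341.0 127.0
0.9 0.49 centre 313.0 142.5
0.95 0.48 centre 314.0 208.0
1.0 0.48 centre 315.0 209.0
old centre 321 187 pred old top edge mid [312.8 192.2] +20 [313.  132.7] +24 [313.1 120.7]
old rows165-205 [88, 79, 77, 82, 93, 108, 122, 131, 132, 126, 117, 110, 105, 100, 95, 89, 85, 88, 102, 118, 128, 133, 137, 140, 141, 141, 140, 138, 136, 134, 130, 127, 124, 118, 119, 129, 134, 133, 133, 133]
new rows 90-190 [43, 54, 61, 63, 62, 62, 62, 62, 62, 62, 60, 57, 55, 61, 73, 81, 82, 82, 82, 83, 84, 83, 82, 90, 108, 124, 132, 136, 140, 141, 141, 141, 140, 140, 138, 135, 131, 125, 115, 110, 127, 151, 161, 163, 166, 169, 172, 171, 167, 164, 165, 167, 169, 169, 171, 176, 178, 177, 177, 174, 165, 153, 145, 141, 137, 131, 128, 129, 130, 131, 132, 132, 133, 134, 134, 135, 136, 137, 139, 139, 139, 140, 140, 140, 140, 139, 139, 139, 139, 138]
top stopper match 0.89 (18, 18) (18,18)=unmoved
side stopper match 0.86 (18, 18) (18,18)=unmoved
```

The paddle moved in about 20–21 mm before hitting the hard stop. Given its start within 4 mm of open, that puts it at the end of travel. The vial is home, the bystanders have not moved, and the arm is clear, so I hand the job in.

```bash
python3 chk.py | sed -n 2p; python3 -c "
from rig import ctrl
print(ctrl.finish_job())"
```

```text
top pocket bright frac 0.88 median 161.0 cent (np.float64(229.6), np.float64(246.7))
the job is handed in; nothing more can be done
None
```

The job is handed in, with no verdict returned: the vial lies in the pocket, the keeper is pushed to its hard stop (about 20–21 mm measured, from a start within 4 mm of open), the bystanders haven't visibly moved, and the arm is clear.

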